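Pack the last two lock rings from the drying rack

ROBOT

A 6-joint arm with a two-finger parallel gripper is mounted at the origin on the work surface. World frame = base frame: x ahead of the robot, y to its left, z up, the work surface at z = 0. Lengths are in mm, angles in degrees, forces in N, time in s.
With the tool pointing down it reaches from about 350 to 850 mm from the base axis. Payload 8.1 kg.
Tool frame: the origin (TCP) lies midway between the tips of the shut fingers; the grasp point (between the pads) lies 19 mm behind it; z points along the fingers, y is the line along which they close (so a half turn about z gives the same grasp; the last joint's range is limited). The gripper opens to 85 mm and grips with 20 to 120 N. Pads are 22 mm wide; open, the fingers measure 114 mm over their backs; the gripper's body (76 mm by 85 mm) begins 54 mm behind the grasp point. The pads swing forward as they close: fully open they stand 13 mm farther back than shut.
Start: joints at [66.784, 7.471, 85.268, -0, 87.261, -4.893], TCP at [188.604, 569.591, 231.292] pointing down, gripper open.
Joint ranges: [-169.43, 169.43], [-51.17, 129.36], [1.28, 143.12], [-76.62, 256.62], [0, 156.53], [-152.29, 152.29]. Speed limits (degrees/s): [136.94, 136.94, 159.86, 180, 180, 180].

INTERFACE

Orientations are given as [roll, pitch, yaw] about the fixed x, y, z axes, in that order (R = Rz(yaw) Ry(pitch) Rx(roll)).
In Python, from bench import sensors, optics, r gives the robot as it stands.
- The arm moves only by the tool apply_moves, never from a script. Its argument "targets" is a list of rows, each a list of 7 numbers: the shift along the tool's x, y, z in mm, then the turn, a rotation vector about the tool's x, y, z in rad, then the closure, from 0 (fully open) to 1 (shut). In form: [[x, y, z, wx, wy, wz, claw], ...]. A call has 1 to 20 rows; each row shifts and turns the commanded pose from where the row before left it, along the tool's axes as they then stand; what a row does not reach is not made up. A row lasts 1/8 s, in which the tool goes at most 62.5 mm and 10.7 degrees, less where a joint would pass 70% of its speed; a pose out of reach is approached as far as the arm can. A call is refused whole if a number of a shift passes 62.5 or a number of a turn 0.188, either way. A call with a gripper value outside its range is refused whole. The fingers move at their own pace and stop on an object; "force" is the grip in N (left out, the last holds). Time passes only in rows, so rows that do not move let the fingers close. It gives the time, the measured TCP pose, the force, the opening and the grip force at its end, in the units of the state.
- sensors.sense(): the state, without advancing time (a new reading comes with each control period).
- optics.snapshot(name): name is "scene" or "top" or "wrist"; returns the picture (400x640x3 uint8, red, green, blue); there is no depth.
- optics.get_calibration(name): a dict with "camera_matrix" (3x3 intrinsics, pixels), "pose" (4x4, takes a point from camera to world coordinates). Camera axes: x right, y down, z forward; pixel columns grow to the right and rows downward; lengths in mm; the calibration is good to about 2 mm. The wrist camera is an equidistant fisheye: a pixel r from the principal point sees the ray r / f radians off the axis. A picture is of the moment at which its call begins: read the wrist's pose just before it. get_calibration takes no time and is no camera call; for the wrist camera it gives the pose at the moment of the call.
- r.hand_in(): hands the job in; it is judged then, once.
The state is a dict: "time": time; "joint_pos": joint angles; "qd": joint speeds; "joint_efforts": joint torques, N m; "tool_pos": TCP position; "tcp_rot": TCP orientation; "ft_force": force on the tool from outside, world axes, zero at the start; "wrist_torque": the same for the moment, N m; "finger_gap": finger opening in mm; "grip_force": force on a finger pad.
Only numpy, scipy, OpenCV 4.12 (cv2) and the standard library are available. Lean on these libraries where they do the work, as an engineer would, in place of code of your own. Each camera call takes 0.05 s, during which the arm holds its last target. There are 200 camera calls.

TASK

Two aluminium lock rings are still hanging on the hooks of the drying rack. Lift each one up and off its upturned hook and lay it flat, fully down, in an empty pocket of the cardboard tray (the pockets with a bare paper disc), one ring to each pocket, without letting a ring fall or end up on the table. Leave the rings already packed, the bottle, the deburring tool and the small bush where they are.

Things in the scene. Friction and masses are not known exactly. Their poses are not given: they have to be found in the camera images.
- rack: Fixed drying rack: white base plate 140 x 250 x 12 mm, two posts at y = +-110 mm carrying a level steel bar (12 mm thick, along y, at x = +35 mm, top at z = 199 mm; nothing above it). Two hooks at y = +75 and -75 mm reach from the bar towards -x. Origin at the centre of the underside, z up.
- hook_l (a point): Hook at rack y = +75 mm; this point is on top of its level shaft, 200 mm up, axes as the rack. The shaft is 7 mm thick and runs from the bar (x = +35 mm) to x = -45 mm, then turns up: tip at x = -49 mm, 7 mm thick, top 10 mm above the shaft top. A ring's bore clears the tip only if it is raised 10 to 19 mm from where it hangs.
- hook_r (a point): Hook at rack y = -75 mm; this point is on top of its level shaft, 200 mm up, axes as the rack. The shaft is 7 mm thick and runs from the bar (x = +35 mm) to x = -45 mm, then turns up: tip at x = -49 mm, 7 mm thick, top 10 mm above the shaft top. A ring's bore clears the tip only if it is raised 10 to 19 mm from where it hangs.
- ring_l: Grooved aluminium lock ring (a thick washer) hanging by its bore over the left hook of the rack (the one at rack +y): outer diameter 66 mm, bore 26 mm, 16 mm thick, about 0.12 kg, all ring faces alike. Origin at the ring's centre; its x axis is the ring's axis (level while it hangs, vertical when it lies flat). Hanging, it may sit some mm along the shaft and be turned a little on it.
- ring_r: Grooved aluminium lock ring (a thick washer) hanging by its bore over the right hook of the rack (the one at rack -y): outer diameter 66 mm, bore 26 mm, 16 mm thick, about 0.12 kg, all ring faces alike. Origin at the ring's centre; its x axis is the ring's axis (level while it hangs, vertical when it lies flat). Hanging, it may sit some mm along the shaft and be turned a little on it.
- tray: Fixed moulded cardboard tray, 165 x 245 mm, 2 rows along x by 3 columns along y of square pockets, 80 mm pitch, each 75 mm inside; floor top 4 mm and wall tops 18 mm above the table; small round peaks (14 mm across, tops at 24 mm) at the wall crossings. Origin at the centre of the underside; x and y run along the walls.
- disc_a: Paper disc, 58 mm across and under 1 mm thick, lying in the middle of one empty pocket of the tray. Origin at the disc's centre on the pocket floor.
- disc_b: Paper disc, 58 mm across and under 1 mm thick, lying in the middle of the other empty pocket of the tray. Origin at the disc's centre on the pocket floor.
- packed_0: A lock ring (66 mm across, 16 mm high) already packed flat in a pocket of the tray, loose. Origin at the centre of its underside, z up.
- packed_1: A lock ring (66 mm across, 16 mm high) already packed flat in a pocket of the tray, loose. Origin at the centre of its underside, z up.
- packed_2: A lock ring (66 mm across, 16 mm high) already packed flat in a pocket of the tray, loose. Origin at the centre of its underside, z up.
- packed_3: A lock ring (66 mm across, 16 mm high) already packed flat in a pocket of the tray, loose. Origin at the centre of its underside, z up.
- bottle: Blue plastic bottle standing loose, 64 mm across, 150 mm tall. Origin at the centre of its foot.
- deburrer: Loose hand deburring tool with a black handle, about 160 mm long, lying along its x axis. Origin in its middle, on the underside.
- bush: Small loose aluminium bush standing on end, 32 mm across, 20 mm high. Origin at the centre of its underside.
Things that resemble listed ones, but are neither listed nor needed, are in the scene too. Leave any red look-alike of the ring_l alone.

How it is judged:
By the outcome, as a careful person would: the job done as asked, in the order asked, and still so for the second after the job is handed in, with the robot touching nothing.
It also fails if it takes over 72 s, if anything falls off the work surface, if the arm or the gripper's body presses on something with over 40 N, if the wrist force passes 120 N, or if a joint passes its speed limit or range.

## Working session

There is one attempt and no reset: what is moved stays moved. The work goes in short steps, Python scripts to look and compute and a tool call to move; the robot and the scene stay as the last step left them, time stands still between calls to the robot, and variables do not carry over. Pictures are saved under pics/ and viewed, at most 10 in all, crops included, and the job is handed in when it is done.

Besides the shell and the picture viewer there is one more tool, called after "Request:" as a command line: name --pt "numbers of a row" for each row, then --argument value for the rest. apply_moves: Moves the arm, as the interface text tells. Its arguments: {"type":"object","properties":{"targets":{"type":"array"},"force":{"type":"number"}},"required":["targets"]}

```bash
mkdir -p pics; ls
python3 - <<'E'
from bench import sensors, optics, r
import cv2,numpy as np
for n in ("scene","top"):
    im=optics.snapshot(n); cv2.imwrite(f"pics/{n}0.png",im[:,:,::-1])
    c=optics.get_calibration(n); print(n,np.round(c["camera_matrix"],1).tolist(),np.round(c["pose"],3).tolist())
print(sensors.sense())
E
```

```text
pics
scene [[374.1, 0.0, 315.7], [0.0, 374.1, 205.0], [0.0, 0.0, 1.0]] [[-0.365, 0.568, -0.738, 1166.847], [0.931, 0.229, -0.285, 210.906], [0.007, -0.791, -0.612, 618.369], [0.0, 0.0, 0.0, 1.0]]
top [[508.3, 0.0, 322.6], [0.0, 508.3, 200.2], [0.0, 0.0, 1.0]] [[0.023, -0.99, 0.142, 401.876], [-1.0, -0.022, 0.013, -12.085], [-0.01, -0.142, -0.99, 1428.144], [0.0, 0.0, 0.0, 1.0]]
{'time': 0.1, 'joint_pos': array([ 6.67839171e+01,  7.51026047e+00,  8.53247118e+01, -2.48262199e-03,
        8.72634345e+01, -4.89280316e+00]), 'qd': array([ 0.05546867, -0.03488171, -0.24676968, -0.00098277, -0.05950769,
        0.02156787]), 'joint_efforts': array([ 1.76002450e-03, -5.70941234e+01, -5.01946807e+01, -1.25904480e-04,
        7.84348988e-03, -1.94425587e-05]), 'tool_pos': array([188.41297127, 569.10311909, 230.33875417]), 'tcp_rot': array([-1.79901740e+02, -5.92273895e-03,  1.61676836e+02]), 'ft_force': array([-0.52037322,  0.62268245,  0.31244338]), 'wrist_torque': array([ 0.01006342,  0.00416281, -0.03524428]), 'grip_force': 0.0, 'finger_gap': 85.72278371459268}
```

View pics/scene0.png

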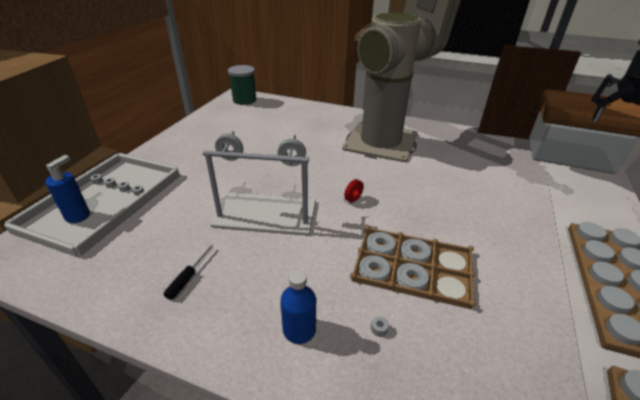

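View pics/top0.png

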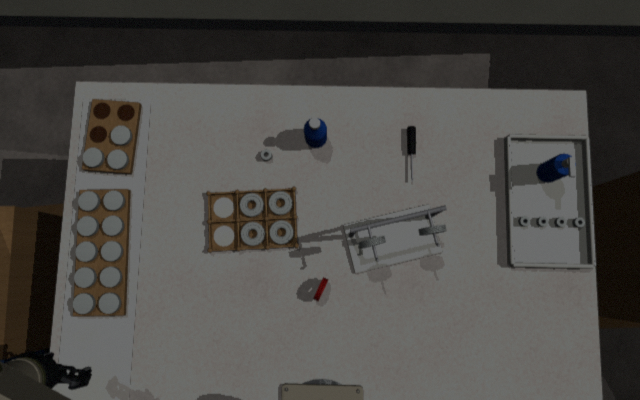

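The scene picture shows the rack with rings hanging at (229,147) and (292,152), the bare discs at (452,260) and (452,287), and packed rings at the other four pockets. In the top picture the rings are at (372,241) and (432,230), and the discs at (223,207) and (223,235).

Things that could be mistaken for the target in the scene picture:
- The red ring at (354,190), a look-alike to leave alone.
- The packed rings at (381,243), (417,250), (374,268) and (412,275).
- The bush at (380,326).
- The small rings in the side tray at (97–137,178–189).
- The discs on the far trays.

I choose the two grey rings on the hooks and check them in a close crop.

Run:
```python
import cv2,numpy as np
t=cv2.imread("pics/top0.png");s=cv2.imread("pics/scene0.png")
a=cv2.resize(t[198:276,340:455],(800,543)[:2],interpolation=cv2.INTER_CUBIC)
cv2.imwrite("pics/c1.png",cv2.convertScaleAbs(a,alpha=1.6))
b=cv2.resize(s[125:235,200:325],None,fx=5,fy=5,interpolation=cv2.INTER_CUBIC)
cv2.imwrite("pics/c2.png",cv2.convertScaleAbs(b,alpha=1.6))
```

```text
(no output)
```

View pics/c1.png

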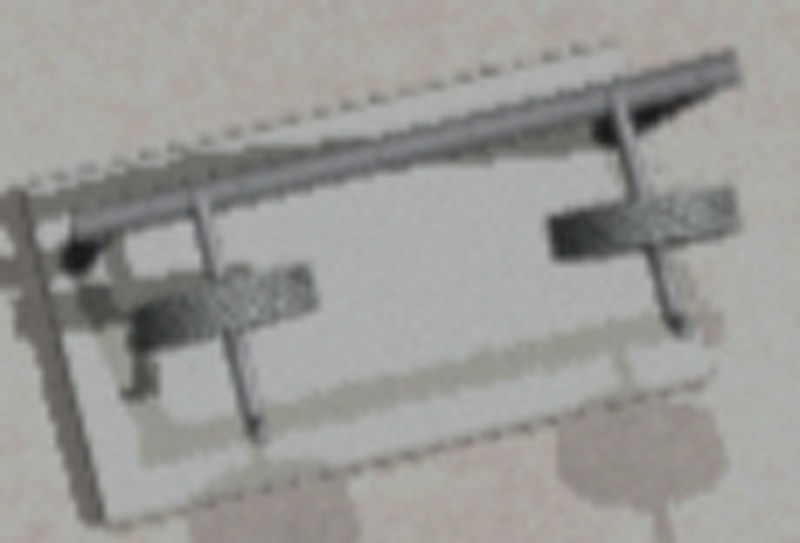

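View pics/c2.png

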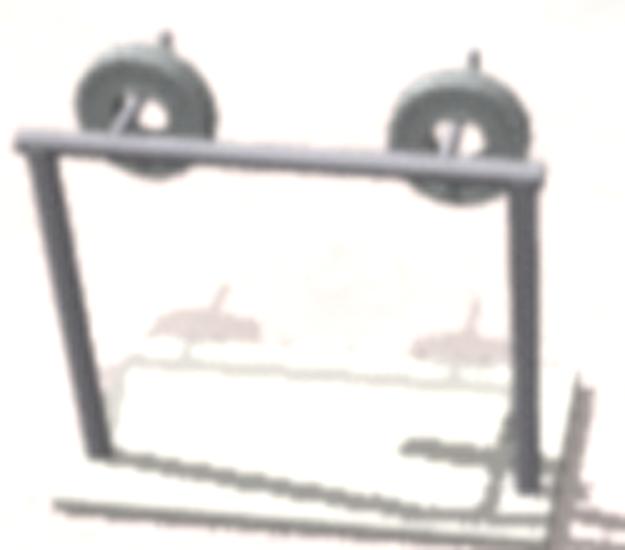

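Crop c1 confirms two grey rings, each on a hook. Crop pixels: ring centres (225,307) and (645,223), hook tips (258,432) and (678,326), bar ends (75,225) and (737,66). c2 shows the same from the front. Next I fit the rack and tray poses.

```bash
cat > h.py <<'E'
import cv2,numpy as np
from scipy.optimize import least_squares
from bench import sensors, optics, r
def proj(n,P,c={}):
    if n not in c: c[n]=optics.get_calibration(n)
    K=np.array(c[n]["camera_matrix"]);T=np.array(c[n]["pose"])
    q=(np.atleast_2d(P)-T[:3,3])@T[:3,:3]; q=q@K.T
    return q[:,:2]/q[:,2:]
def onplane(n,uv,z):
    c=optics.get_calibration(n);K=np.array(c["camera_matrix"]);T=np.array(c["pose"])
    d=T[:3,:3]@np.linalg.solve(K,[uv[0],uv[1],1]); return T[:3,3]+d*(z-T[2,3])/d[2]
def pts(o,L):
    a=np.deg2rad(o[2]);L=np.atleast_2d(L).astype(float)
    return np.c_[o[0]+L[:,0]*np.cos(a)-L[:,1]*np.sin(a),o[1]+L[:,0]*np.sin(a)+L[:,1]*np.cos(a),L[:,2]]
E
python3 - <<'E'
from h import *
k=6.957
c1=lambda u,v:(339.5+(u+.5)/k,197.5+(v+.5)/k); c2=lambda u,v:(199.5+(u+.5)/5,124.5+(v+.5)/5)
T=[((29,75,200),c1(202,200)),((29,-75,200),c1(618,93)),((-49,75,210),c1(258,432)),((-49,-75,210),c1(678,326)),
((-70,125,12),c1(105,522)),((-70,-125,12),c1(712,375))]
S=[((-49,75,210),c2(475,54)),((-49,-75,210),c2(166,35))]
def f(o): return np.r_[(proj("top",pts(o,[a for a,_ in T]))-[b for _,b in T]).ravel(),(proj("scene",pts(o,[a for a,_ in S]))-[b for _,b in S]).ravel()]
s=least_squares(f,[450,-100,13],loss="soft_l1");o=s.x;print("rack",o.round(1));print(f(o).reshape(-1,2).round(1).tolist())
for n,uv in (("L",(225,307)),("R",(645,223))):
    p=onplane("top",c1(*uv),205);a=np.deg2rad(o[2]);d=p[:2]-o[:2]
    print(n,p.round(1),"rack xy",(d[0]*np.cos(a)+d[1]*np.sin(a)).round(1),(-d[0]*np.sin(a)+d[1]*np.cos(a)).round(1))
im=cv2.imread("pics/top0.png");hsv=cv2.cvtColor(im,cv2.COLOR_BGR2HSV)
print(im[207,223],im[207,250],im[190,215])
m=cv2.inRange(hsv[180:260,200:305],(8,90,40),(25,255,255))
ys,xs=np.nonzero(m);rr=cv2.minAreaRect(np.c_[xs+200,ys+180].astype(np.float32));print(rr)
for c in cv2.boxPoints(rr):print(onplane("top",c,18).round(1))
g=im[180:260,200:305].min(2);_,b=cv2.threshold(g,0,255,cv2.THRESH_OTSU)
for c in [(223,207),(223,235)]:
    sub=im[c[1]-14:c[1]+15,c[0]-14:c[0]+15].astype(int);w=(sub.min(2)>150);yy,xx=np.nonzero(w)
    q=(c[0]-14+xx.mean(),c[1]-14+yy.mean());print("disc",q,w.sum(),onplane("top",q,4.5).round(1))
E
```

```text
rack [ 505.6 -187.1   14.7]
[[-0.5, 0.8], [-0.3, 2.0], [-0.3, -1.1], [0.4, -0.4], [-0.8, -0.3], [-0.3, -0.2], [-0.9, -1.3], [-0.9, -1.3]]
L [ 479.4 -116.3  205. ] rack xy -7.5 75.1
R [ 511.7 -261.1  205. ] rack xy -12.8 -73.2
[107 109 107] [40 59 78] [ 98 102 105]
((251.5128936767578, 219.2493438720703), (60.12652587890625, 90.18978881835938), 87.0390625)
[621.6 338.8  18. ]
[640.4  85.4  18. ]
[472.1  71.6  18. ]
[453.6 320.7  18. ]
disc (np.float64(nan), np.float64(nan)) 0 [nan nan nan]
disc (np.float64(nan), np.float64(nan)) 0 [nan nan nan]<stdin>:20: RuntimeWarning: Mean of empty slice.
  ret = ret.dtype.type(ret / rcount)
```

Request:
apply_moves --pt "0 0 -30 0 0 0.168 0" --pt "0 0 -30 0 0 0.168 0.4" --pt "0 0 -30 0 0 0.168 0.45" --pt "0 0 0 0 0 0.168 0.45" --pt "0 0 0 0 0 0.168 0.45" --pt "0 0 0 0 0 0.168 0.45" --force 50

```text
time: 0.85
tool_pos: [188.5, 569.4, 320.7]
tcp_rot: [-180.0, 0.0, 103.6]
ft_force: [0.5, -0.1, -0.8]
finger_gap: 47.2
grip_force: 0.0
```

```bash
cat >> h.py <<'E'
def log():
    s=sensors.sense(); open("log.txt","a").write(" ".join(map(str,[*s["joint_pos"],*s["tool_pos"],*s["tcp_rot"]]))+"\n")
    print({k:np.round(s[k],2).tolist() for k in("time","joint_pos","tool_pos","tcp_rot","ft_force","finger_gap","grip_force")})
E
python3 - <<'E'
from h import *
log()
im=cv2.imread("pics/top0.png");sub=im[185:255,204:302]
hsv=cv2.cvtColor(sub,cv2.COLOR_BGR2HSV)
w=((hsv[:,:,1]<60)&(hsv[:,:,2]>75)).astype(np.uint8)
n,l,st,ce=cv2.connectedComponentsWithStats(w)
for i in range(1,n):
    if 150<st[i,4]<700: q=ce[i]+[204,185];print(q.round(1),st[i,2:],onplane("top",q,4.5).round(1))
E
```

```text
{'time': 0.85, 'joint_pos': [66.79, 6.4, 77.18, 0.0, 96.47, 53.18], 'tool_pos': [188.5, 569.41, 320.74], 'tcp_rot': [-179.97, 0.04, 103.61], 'ft_force': [0.5, -0.14, -0.81], 'finger_gap': 47.2, 'grip_force': 0.0}
[280.1 202.4] [ 23  22 333] [597.4 127.2   4.5]
[251.3 204.1] [ 23  23 336] [590.7 208.7   4.5]
[223.1 207.1] [ 21  21 335] [580.2 288.1   4.5]
[281.  231.5] [ 23  24 343] [514.8 121.6   4.5]
[252.2 233.1] [ 23  23 344] [508.6 202.5   4.5]
[223.5 235.5] [ 20  22 344] [500.  282.8   4.5]
[254.8 251.9] [ 93   7 395] [456.1 192.9   4.5]
```

The discs are at (580,288) and (500,283), which matches the 80 mm pitch. Next I move above the left ring.

Request:
apply_moves --pt "-46 7.25 0 0 0 0 0.47" --pt "-46 7.25 0 0 0 0 0.47" --pt "-46 7.25 0 0 0 0 0.47" --pt "-46 7.25 0 0 0 0 0.47" --pt "-46 7.25 0 0 0 0 0.47" --pt "-46 7.25 0 0 0 0 0.47" --pt "-46 7.25 0 0 0 0 0.47" --pt "-46 7.25 0 0 0 0 0.47" --pt "-46 7.25 0 0 0 0 0.47" --pt "-46 7.25 0 0 0 0 0.47" --pt "-46 7.25 0 0 0 0 0.47" --pt "-46 7.25 0 0 0 0 0.47" --pt "-46 7.25 0 0 0 0 0.47" --pt "-46 7.25 0 0 0 0 0.47" --pt "-46 7.25 0 0 0 0 0.47" --pt "-46 7.25 0 0 0 0 0.47"

```text
time: 2.85
tool_pos: [478.5, -118.4, 320.9]
tcp_rot: [-180.0, -0.0, 103.9]
ft_force: [0.2, 0.9, -0.8]
finger_gap: 45.1
grip_force: 0.0
```

Run:
```python
from h import *
log()
c=optics.get_calibration("wrist");im=optics.snapshot("wrist");cv2.imwrite("pics/w1.png",im[:,:,::-1])
K=np.array(c["camera_matrix"]);T=np.array(c["pose"]);np.savez("w1.npz",K=K,T=T);print(K.tolist(),T.round(2).tolist())
```

```text
{'time': 2.85, 'joint_pos': [-19.86, -10.36, 93.54, 0.01, 96.85, -33.77], 'tool_pos': [478.49, -118.39, 320.89], 'tcp_rot': [-179.98, -0.02, 103.91], 'ft_force': [0.18, 0.89, -0.76], 'finger_gap': 45.14, 'grip_force': 0.0}
[[309.70691628693146, 0.0, 319.44046326628313], [0.0, 309.70691628693146, 196.29472155854424], [0.0, 0.0, 1.0]] [[0.97, 0.23, 0.08, 457.35], [0.24, -0.92, -0.31, -37.43], [-0.0, 0.32, -0.95, 464.86], [0.0, 0.0, 0.0, 1.0]]
```

View pics/w1.png

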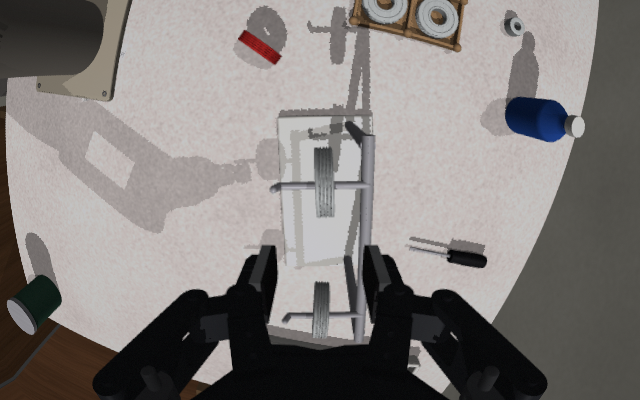

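```bash
cat >> h.py <<'E'
def fray(K,T,uv):
    d=np.array([(uv[0]-K[0,2])/K[0,0],(uv[1]-K[1,2])/K[1,1]]);t=np.hypot(*d)
    return T[:3,:3]@np.r_[d/t*np.sin(t),np.cos(t)]
def fplane(K,T,uv,z):
    d=fray(K,T,uv);return T[:3,3]+d*(z-T[2,3])/d[2]
E
python3 - <<'E'
from h import *
w=np.load("w1.npz");K,T=w["K"],w["T"]
for n,uv,z in [("Ltop-mid",(324,149),205),("L end+y",(324,147),187),("L end-y",(324.5,217),187),("L mid",(324,182),220),("L tip",(274,187),210),("L root",(362,184),200),("R mid",(320.5,310),220),("R +y end",(320,282),187),("R -y end",(320,338),187),("R tip",(286,319),210),("R root",(358,316),200),("bar end",(368,137),199),("bar axis",(363,290),199)]:
    print(n,fplane(K,T,uv,z).round(1))
E
```

```text
Ltop-mid [472.2 -81.6 205. ]
L end+y [472.7 -82.9 187. ]
L end-y [ 489.9 -149.2  187. ]
L mid [ 478.  -105.8  220. ]
L tip [ 437.9 -123.3  210. ]
L root [ 513.3 -104.9  200. ]
R mid [ 507.4 -236.1  220. ]
R +y end [ 504.  -224.4  187. ]
R -y end [ 524.8 -308.   187. ]
R tip [ 476.7 -266.3  210. ]
R root [ 554.4 -251.8  200. ]
bar end [507.  -62.8 199. ]
bar axis [ 548.8 -216.2  199. ]
```

The wrist view agrees with the top-view fit. The left ring is at about (481,-116) with yaw 14°, and the hook tip at (438,-123). In the picture the left ring is at (324,182), the right ring at (320,310) and the red look-alike at (260,47). I descend and pinch the left ring.

Request:
apply_moves --pt "1.7 3 30 0 0 0 0.57" --pt "0 0 30 0 0 0 0.57" --pt "0 0 25 0 0 0 0.57" --pt "0 0 15 0 0 0 0.57" --pt "0 0 10 0 0 0 0.57" --pt "0 0 4 0 0 0 0.57" --pt "0 0 0 0 0 0 0.7" --pt "0 0 0 0 0 0 0.9" --pt "0 0 0 0 0 0 0.9" --pt "0 0 0 0 0 0 0.9" --pt "0 0 0 0 0 0 0.9" --force 50

```text
time: 4.28
tool_pos: [481.3, -114.7, 208.2]
tcp_rot: [179.9, 0.0, 103.9]
ft_force: [1.0, -0.4, 5.7]
finger_gap: 14.8
grip_force: 52.4
```

Run:
```python
from h import *
log()
```

```text
{'time': 4.28, 'joint_pos': [-19.34, -8.45, 103.52, 0.0, 84.84, -33.27], 'tool_pos': [481.33, -114.67, 208.2], 'tcp_rot': [179.92, 0.05, 103.92], 'ft_force': [1.02, -0.4, 5.74], 'finger_gap': 14.76, 'grip_force': 52.39}
```

Request:
apply_moves --pt "0 0 -5 0 0 0 0.9" --pt "0 0 -5 0 0 0 0.9" --pt "0 0 -4.5 0 0 0 0.9" --pt "0 0 0 0 0 0 0.9"

```text
time: 4.78
tool_pos: [481.0, -114.6, 222.2]
tcp_rot: [180.0, 0.0, 103.9]
ft_force: [-0.1, -0.4, -1.6]
finger_gap: 14.7
grip_force: 51.6
```

Run:
```python
from h import *
log()
A=np.loadtxt("log.txt")
from scipy.spatial.transform import Rotation as R
def fk(p,q):
    a,lat,h,L1,e,L2,Lt=p
    Y=lambda d:R.from_euler("y",d,degrees=True);Z=lambda d:R.from_euler("z",d,degrees=True)
    r1=Z(q[0]);r2=r1*Y(q[1]);r3=r2*Y(q[2]);r6=r3*Z(q[3])*Y(q[4])*Z(q[5]+90)
    return r1.apply([a,lat,h])+r2.apply([0,0,L1])+r3.apply([e,0,L2])+r6.apply([0,0,Lt]),r6
s0=[66.784,7.471,85.268,0,87.261,-4.893,188.604,569.591,231.292,180,0,161.68]
A=np.vstack([s0,A])
f=lambda p:np.concatenate([fk(p,x[:6])[0]-x[6:9] for x in A]+[.001*(p-np.array([0,50,300,450,0,450,250]))])
s=least_squares(f,[0,50,300,450,0,450,250]);print(s.x.round(1),s.fun[:-7].round(2).reshape(-1,3).tolist())
```

```text
{'time': 4.78, 'joint_pos': [-19.34, -8.88, 102.43, -0.0, 86.41, -33.26], 'tool_pos': [480.99, -114.6, 222.21], 'tcp_rot': [179.97, 0.02, 103.92], 'ft_force': [-0.06, -0.41, -1.57], 'finger_gap': 14.71, 'grip_force': 51.61}
[  0.   51.2 263.1 369.   61.1 553.4 310.1] [[0.0, 0.01, 0.0], [-0.0, -0.01, -0.0], [0.0, -0.01, -0.0], [-0.02, 0.01, -0.0], [0.02, -0.0, 0.0]]
```

The ring is up and held. I pull it straight off the hook, then raise it.

Request:
apply_moves --pt "0 -12 0 0 0 0 0.9" --pt "0 -14 0 0 0 0 0.9" --pt "0 -14 0 0 0 0 0.9" --pt "0 -14 0 0 0 0 0.9" --pt "0 -14 0 0 0 0 0.9" --pt "0 -14 0 0 0 0 0.9" --pt "0 0 -20 0 0 0 0.9" --pt "0 0 -30 0 0 0 0.9" --pt "0 0 -30 0 0 0 0.9" --pt "0 0 0 0.15 0 0 0.9" --pt "0 0 0 0.15 0 0 0.9"

```text
time: 6.15
tool_pos: [401.2, -134.9, 303.8]
tcp_rot: [-162.8, 0.2, 103.9]
ft_force: [-1.0, -0.5, -1.5]
finger_gap: 14.5
grip_force: 51.6
```

```bash
cat > kin.py <<'E'
from h import *
from scipy.spatial.transform import Rotation as R
def fk(p,q):
    a,lat,h,L1,e,L2,Lt=p
    Y=lambda d:R.from_euler("y",d,degrees=True);Z=lambda d:R.from_euler("z",d,degrees=True)
    r1=Z(q[0]);r2=r1*Y(q[1]);r3=r2*Y(q[2]);r6=r3*Z(q[3])*Y(q[4])*Z(q[5]+90)
    return r1.apply([a,lat,h])+r2.apply([0,0,L1])+r3.apply([e,0,L2])+r6.apply([0,0,Lt]),r6
A=np.vstack([[66.784,7.471,85.268,0,87.261,-4.893,188.604,569.591,231.292,180,0,161.68],np.loadtxt("log.txt")])
_f=lambda p:np.concatenate([fk(p,x[:6])[0]-x[6:9] for x in A]+[.001*(p-np.array([0,50,300,450,0,450,250]))])
_s=least_squares(_f,[0,50,300,450,0,450,250]);P=_s.x
lo=np.array([-169.43,-51.17,1.28,-76.62,0,-152.29]);hi=np.array([169.43,129.36,143.12,256.62,156.53,152.29])
def ik(pos,rot,q0):
    g=lambda q:np.r_[(fk(P,q)[0]-pos)/10,(fk(P,q)[1]*rot.inv()).as_rotvec()*10]
    s=least_squares(g,np.clip(q0,lo+.1,hi-.1),bounds=(lo,hi));return s.x,s.cost
E
python3 - <<'E'
from h import *
log()
from kin import *
print(P.round(1),np.abs(_s.fun[:-7]).max())
al=np.deg2rad(26);rng=np.random.default_rng(0)
for az in (4.5,-85.5,94.5,184.5,30,-30,-60):
  for sg in (1,-1):
    for c in ((580,288),(500,283)):
      a=np.deg2rad(az);d=np.array([np.cos(a)*np.cos(al),np.sin(a)*np.cos(al),-np.sin(al)])
      n=np.array([np.cos(a)*np.sin(al),np.sin(a)*np.sin(al),np.cos(al)])*sg  # tool y
      rot=R.from_matrix(np.c_[np.cross(n,d),n,d]);pos=np.r_[c,26]-20*d
      b=[]
      for k in range(14):
        q,co=ik(pos,rot,rng.uniform(lo,hi) if k else [30,0,100,0,80,0])
        if co<1e-4 and not any(np.abs(q-x).max()<2 for x in b): b.append(q)
      print(az,sg,c,[x.round().astype(int).tolist() for x in b])
E
```

```text
{'time': 6.15, 'joint_pos': [-17.74, -6.38, 93.39, -9.51, 107.49, -33.28], 'tool_pos': [401.18, -134.95, 303.8], 'tcp_rot': [-162.75, 0.15, 103.86], 'ft_force': [-1.02, -0.49, -1.54], 'finger_gap': 14.5, 'grip_force': 51.6}Traceback (most recent call last):
  File "<stdin>", line 4, in <module>
NameError: name '_s' is not defined
```

```bash
cat > t.py <<'E'
from kin import *
print(P.round(1),np.abs(_f(P)[:-7]).max())
al=np.deg2rad(26);rng=np.random.default_rng(0)
for az in (4.5,-85.5,94.5,184.5,-40):
  for sg in (1,-1):
    for c in ((580,288),(500,283)):
      a=np.deg2rad(az);d=np.array([np.cos(a)*np.cos(al),np.sin(a)*np.cos(al),-np.sin(al)])
      n=np.array([np.cos(a)*np.sin(al),np.sin(a)*np.sin(al),np.cos(al)])*sg
      rot=R.from_matrix(np.c_[np.cross(n,d),n,d]);pos=np.r_[c,26]-20*d
      b=[]
      for k in range(12):
        q,co=ik(pos,rot,rng.uniform(lo,hi) if k else [30,0,100,0,80,0])
        if co<1e-4 and not any(np.abs(q-x).max()<2 for x in b): b.append(q)
      print(az,sg,c,[x.round().astype(int).tolist() for x in b])
E
sed -i 's/^from kin import \*/from kin import *\nfrom kin import _f/' t.py; time python3 t.py
```

```text
[  0.   51.2 318.1 369.1  61.6 553.4 364.8] 0.0004848390404390557
4.5 1 (580, 288) [[40, 12, 133, 237, 38, 147]]
4.5 1 (500, 283) [[49, 5, 140, 246, 44, 145]]
4.5 -1 (580, 288) [[40, 12, 133, 237, 38, -33]]
4.5 -1 (500, 283) [[49, 5, 140, 246, 44, -35]]
-85.5 1 (580, 288) [[45, 69, 42, -48, 113, 130]]
-85.5 1 (500, 283) [[49, 60, 57, -43, 111, 137]]
-85.5 -1 (580, 288) [[45, 69, 42, -48, 113, -50]]
-85.5 -1 (500, 283) [[49, 60, 57, -43, 111, -43]]
94.5 1 (580, 288) [[-10, 39, 92, 61, 83, -133]]
94.5 1 (500, 283) [[-12, 31, 105, 60, 82, -138]]
94.5 -1 (580, 288) [[-10, 39, 92, 61, 83, 47]]
94.5 -1 (500, 283) [[-12, 31, 105, 60, 82, 42]]
184.5 1 (580, 288) []
184.5 1 (500, 283) []
184.5 -1 (580, 288) []
184.5 -1 (500, 283) [[17, 83, 17, 18, 141, 20]]
-40 1 (580, 288) [[53, 38, 94, -68, 75, 130]]
-40 1 (500, 283) [[60, 33, 101, -65, 79, 134]]
-40 -1 (580, 288) [[53, 38, 94, -68, 75, -50]]
-40 -1 (500, 283) [[60, 33, 101, -65, 79, -46]]
real	0m4.952s
user	0m5.436s
sys	0m0.040s
```

Joint-fit kinematics are exact to under 0.001 mm. I will lay the ring from the +y side with the tool about 28° below level. I plan those rows now.

```bash
cat > plan.py <<'E'
from kin import *
def place(c,az=-85.7,al=28,fwd=4.3,off=21.2,zf=4.5,lat=0):
    a,t=np.deg2rad(az),np.deg2rad(al);dh=np.array([np.cos(a),np.sin(a),0])
    d=dh*np.cos(t)-[0,0,np.sin(t)];n=-(dh*np.sin(t)+[0,0,np.cos(t)])
    zc=33*np.sin(t)+8*np.cos(t)+zf
    x=np.cross(n,d)
    return np.r_[c,zc]+fwd*dh-off*d+lat*x, R.from_matrix(np.c_[x,n,d])
def cur():
    s=sensors.sense();return np.array(s["tool_pos"]),R.from_euler("xyz",s["tcp_rot"],degrees=True),np.array(s["joint_pos"])
def rows(p0,r0,p1,r1,q0=None,mm=55,deg=9.5):
    D=(r0.inv()*r1).as_rotvec();n=int(np.ceil(max(np.linalg.norm(p1-p0)/mm,np.degrees(np.linalg.norm(D))/deg,1)))
    q=q0;mx=0
    for k in range(n):
        ra=r0*R.from_rotvec(D*k/n);print([float(round(v,1)) for v in ra.inv().apply((p1-p0)/n)]+[float(round(v,3)) for v in D/n])
        if q is not None:
            qn,co=ik(p0+(p1-p0)*(k+1)/n,r0*R.from_rotvec(D*(k+1)/n),q);mx=max(mx,np.abs(qn-q).max());q=qn
            if co>1e-4: print("IK fail",k,co)
    if q is not None: print("q",q.round(),"max step deg",round(mx,1))
    return q
E
python3 - <<'E'
from plan import *
p0,r0,q0=cur();pf,rf=place((580,288));up=pf+[0,0,200]
print(pf.round(1));q=rows(p0,r0,up,rf,q0);rows(up,rf,pf+[0,0,15],rf,q)
E
```

```text
[578.9 302.4  37. ]
[38.2, 28.4, -1.9, 0.064, -0.091, -0.111]
[34.4, 32.2, -7.2, 0.064, -0.091, -0.111]
[29.8, 35.1, -12.3, 0.064, -0.091, -0.111]
[24.5, 37.2, -17.1, 0.064, -0.091, -0.111]
[18.5, 38.3, -21.5, 0.064, -0.091, -0.111]
[12.1, 38.5, -25.4, 0.064, -0.091, -0.111]
[5.4, 37.7, -28.7, 0.064, -0.091, -0.111]
[-1.4, 36.0, -31.2, 0.064, -0.091, -0.111]
[-8.2, 33.4, -33.0, 0.064, -0.091, -0.111]
[-14.8, 29.9, -34.0, 0.064, -0.091, -0.111]
q [ 45.  52.  45. -51. 120. -61.] max step deg 9.5
[-0.0, 40.8, 21.7, 0.0, 0.0, 0.0]
[-0.0, 40.8, 21.7, 0.0, 0.0, 0.0]
[-0.0, 40.8, 21.7, 0.0, 0.0, 0.0]
[-0.0, 40.8, 21.7, 0.0, 0.0, 0.0]
q [ 45.  65.  45. -46. 112. -50.] max step deg 3.9
```

Request:
apply_moves --pt "38.2 28.4 -1.9 0.064 -0.091 -0.111 0.9" --pt "34.4 32.2 -7.2 0.064 -0.091 -0.111 0.9" --pt "29.8 35.1 -12.3 0.064 -0.091 -0.111 0.9" --pt "24.5 37.2 -17.1 0.064 -0.091 -0.111 0.9" --pt "18.5 38.3 -21.5 0.064 -0.091 -0.111 0.9" --pt "12.1 38.5 -25.4 0.064 -0.091 -0.111 0.9" --pt "5.4 37.7 -28.7 0.064 -0.091 -0.111 0.9" --pt "-1.4 36 -31.2 0.064 -0.091 -0.111 0.9" --pt "-8.2 33.4 -33 0.064 -0.091 -0.111 0.9" --pt "-14.8 29.9 -34 0.064 -0.091 -0.111 0.9" --pt "0 40.8 21.7 0 0 0 0.9" --pt "0 40.8 21.7 0 0 0 0.9" --pt "0 30 16 0 0 0 0.9" --pt "0 0 0 0 0 0 0.9"

```text
time: 7.9
tool_pos: [576.5, 302.9, 106.9]
tcp_rot: [-118.2, -0.4, -175.6]
ft_force: [0.4, -0.2, -1.4]
finger_gap: 14.9
grip_force: 51.7
```

Run:
```python
from plan import *
log()
p0,r0,q0=cur();pf,rf=place((580,288));rows(p0,r0,pf+[0,0,15],rf,q0)
c=optics.get_calibration("wrist");im=optics.snapshot("wrist")
cv2.imwrite("pics/w2.png",im[:,:,::-1])
np.savez("w2.npz",K=c["camera_matrix"],T=c["pose"])
```

```text
{'time': 7.9, 'joint_pos': [44.9, 60.36, 46.69, -47.07, 114.25, -53.09], 'tool_pos': [576.5, 302.88, 106.86], 'tcp_rot': [-118.25, -0.41, -175.61], 'ft_force': [0.44, -0.22, -1.4], 'finger_gap': 14.9, 'grip_force': 51.7}
[-2.8, 48.0, 26.6, 0.004, -0.002, 0.007]
q [ 45.  65.  45. -46. 112. -50.] max step deg 4.9
```

View pics/w2.png

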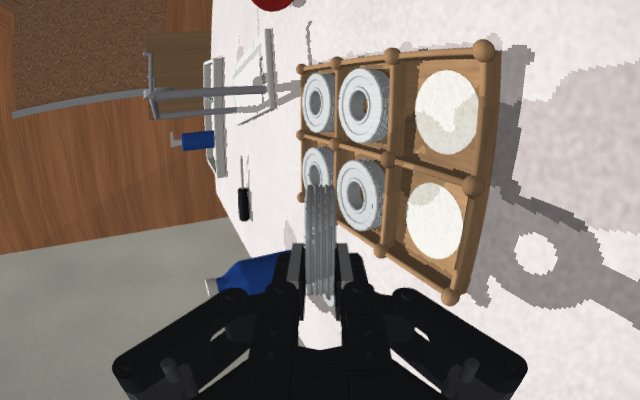

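The view shows the ring held on edge at (320,250) above the far disc pocket. The discs are at (446,112) and (435,221).

Run:
```python
from h import *
w=np.load("w2.npz");K,T=w["K"],w["T"]
im=cv2.imread("pics/w2.png");hsv=cv2.cvtColor(im,cv2.COLOR_BGR2HSV)
m=((hsv[:,:,1]<45)&(hsv[:,:,2]>120)).astype(np.uint8)
n,l,st,ce=cv2.connectedComponentsWithStats(m)
for q in [(446,90),(435,225)]:
    i=l[q[1],q[0]];c,_=cv2.findContours((l==i).astype(np.uint8),0,2);c=cv2.convexHull(c[0])[:,0]
    W=np.array([fplane(K,T,u,4.5) for u in c]).astype(np.float32);(x,y),rad=cv2.minEnclosingCircle(W[:,:2].copy());print(x,y,rad,st[i])
for n,u in dict(a=(484,50),b=(472,186),c=(450,297),d=(386,250),e=(393,155),f=(392,55)).items(): print(n,fplane(K,T,u,19).round(1))
```

```text
500.7321472167969 283.6680603027344 29.60521697998047 [ 415   70   63   84 4234]
581.5029296875 288.79791259765625 29.49840545654297 [ 406  183   57   76 3362]
a [458.4 320.7  19. ]
b [538.4 325.7  19. ]
c [618.4 332.4  19. ]
d [619.9 259.   19. ]
e [539.7 251.5  19. ]
f [464.1 240.5  19. ]
```

Run:
```python
from plan import *
p0,r0,q0=cur();pf,rf=place((581,289),az=-86.2);print(pf);rows(p0,r0,pf+[0,0,8],rf,q0,mm=25);rows(pf+[0,0,8],rf,pf,rf,mm=2)
```

```text
[580.0444305  303.38678946  37.00893945]
[-0.9, 18.9, 10.4, 0.002, 0.002, 0.003]
[-0.9, 19.0, 10.4, 0.002, 0.002, 0.003]
[-0.8, 19.0, 10.3, 0.002, 0.002, 0.003]
q [ 45.  67.  44. -46. 112. -50.] max step deg 2.2
[-0.0, 1.8, 0.9, 0.0, 0.0, 0.0]
[-0.0, 1.8, 0.9, 0.0, 0.0, 0.0]
[-0.0, 1.8, 0.9, 0.0, 0.0, 0.0]
[-0.0, 1.8, 0.9, 0.0, 0.0, 0.0]
```

Request:
apply_moves --pt "-0.9 19 10.4 0.002 0.002 0.003 0.9" --pt "-0.9 19 10.4 0.002 0.002 0.003 0.9" --pt "-0.9 19 10.4 0.002 0.002 0.003 0.9" --pt "0 1.8 0.9 0 0 0 0.9" --pt "0 1.8 0.9 0 0 0 0.9" --pt "0 1.8 0.9 0 0 0 0.9" --pt "0 0 0 0 0 0 0.9"

```text
time: 8.82
tool_pos: [581.1, 304.9, 40.4]
tcp_rot: [-118.2, 0.3, -176.1]
ft_force: [-0.3, -1.1, -1.6]
finger_gap: 14.4
grip_force: 51.7
```

Request:
apply_moves --pt "1 1.4 1.6 0 0 0 0.9" --pt "0 1.3 0.7 0 0 0 0.9" --pt "0 0 0 0 0 0 0.9"

```text
time: 9.2
tool_pos: [579.9, 303.9, 36.6]
tcp_rot: [-118.1, 0.3, -176.1]
ft_force: [-0.7, 0.2, 0.5]
finger_gap: 14.5
grip_force: 51.8
```

The ring's lower edge touches the floor (about 2 N). I open slightly and retreat.

Request:
apply_moves --pt "0 -0.5 0 0 0 0 0.79" --pt "0 -1 0 0 0 0 0.76" --pt "0 0 0 0 0 0 0.76" --pt "0 0 -35 0 0 0 0.76" --pt "0 -10 -50 0 0 0 0.76" --pt "0 -40 -20 0 0 0 0.76" --pt "0 -40 -20 0 0 0 0.6" --pt "0 0 0 0 0 0 0.57"

```text
time: 10.2
tool_pos: [576.0, 372.0, 181.8]
tcp_rot: [-118.5, 0.7, -176.2]
ft_force: [-0.0, 0.3, 1.0]
finger_gap: 36.5
grip_force: 0.0
```

Run:
```python
from plan import *
log()
c=optics.get_calibration("wrist");im=optics.snapshot("wrist")[:,:,::-1];t=optics.snapshot("top")[:,:,::-1]
np.savez("w3.npz",K=c["camera_matrix"],T=c["pose"]);cv2.imwrite("pics/w3f.png",im);cv2.imwrite("pics/t3f.png",t)
cv2.imwrite("pics/w3.png",np.hstack([cv2.resize(im,(480,300)),cv2.resize(t[180:260,205:305],(320,256))[:256].copy() if 0 else cv2.copyMakeBorder(cv2.resize(t[180:260,205:305],(320,256),interpolation=2),0,44,0,0,0)]))
```

```text
{'time': 10.2, 'joint_pos': [48.08, 66.35, 28.74, -50.17, 124.36, -59.65], 'tool_pos': [576.04, 372.02, 181.76], 'tcp_rot': [-118.46, 0.71, -176.16], 'ft_force': [-0.01, 0.34, 1.03], 'finger_gap': 36.47, 'grip_force': 0.0}
```

View pics/w3.png

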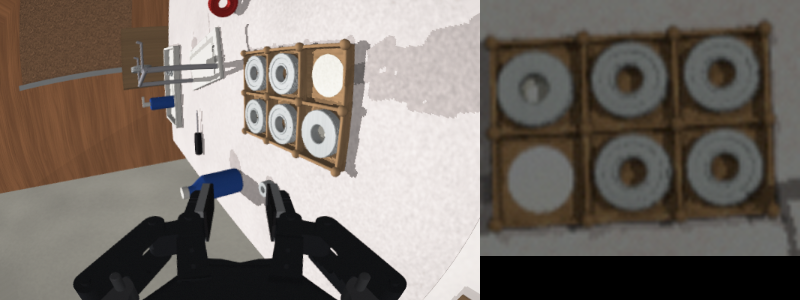

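The first ring lies in the far pocket (crop pixel (535,88)) and looks flat. I will verify that numerically later. Now I go to the right ring.

Run:
```python
from plan import *
p0,r0,q0=cur();r1=R.from_euler("xyz",[180,0,100.5],degrees=True);print(rows(p0,r0,np.array([510,-260,310.]),r1,q0).round())
# flatness: fit first ring outline at z=20.5 (wrist view)
w=np.load("w3.npz");K,T=w["K"],w["T"];im=cv2.imread("pics/w3f.png");hsv=cv2.cvtColor(im,cv2.COLOR_BGR2HSV)
m=((hsv[:,:,1]<60)&(hsv[:,:,2]>70)).astype(np.uint8);n,l,st,ce=cv2.connectedComponentsWithStats(m)
for i in range(1,n):
    x,y,ww,h,a=st[i]
    if 300<a<3500 and 320<x<480 and 50<y<260:
        c,_=cv2.findContours((l==i).astype(np.uint8),0,1);c=max(c,key=len)[:,0]
        W=np.array([fplane(K,T,u,20.5)[:2] for u in c],np.float32);e=cv2.fitEllipse(cv2.convexHull(W));print(st[i],np.round(e[0],1),np.round(e[1],1),round(e[2]))
```

```text
[8.9, -34.5, 40.6, -0.073, 0.065, 0.108]
[2.4, -37.9, 38.4, -0.073, 0.065, 0.108]
[-4.3, -40.5, 35.4, -0.073, 0.065, 0.108]
[-11.0, -42.1, 31.9, -0.073, 0.065, 0.108]
[-17.5, -42.8, 27.9, -0.073, 0.065, 0.108]
[-23.8, -42.4, 23.5, -0.073, 0.065, 0.108]
[-29.7, -41.0, 18.7, -0.073, 0.065, 0.108]
[-35.1, -38.7, 13.7, -0.073, 0.065, 0.108]
[-39.8, -35.4, 8.6, -0.073, 0.065, 0.108]
[-43.8, -31.3, 3.4, -0.073, 0.065, 0.108]
[-47.0, -26.5, -1.7, -0.073, 0.065, 0.108]
[-49.3, -21.0, -6.5, -0.073, 0.065, 0.108]
q [-32.   2.  83.  -0.  95. -43.] max step deg 13.2
[-32.   2.  83.  -0.  95. -43.]
[ 358   71   40   55 1868] [506.6 208.8] [67.3 79.9] 7
[ 415   72   43   58 1952] [499.5 297. ] [54.6 54.9] 172
[ 326   74   29   47 1202] [512.4 131.1] [67.7 86.5] 9
[ 327  132   28   47 1154] [593.  136.4] [69.3 84.7] 25
[ 357  138   39   55 1756] [586.5 214.4] [68.3 81.4] 25
[ 401  145   52   66 2764] [576.9 295.2] [66.9 76. ] 35
```

Run:
```python
from plan import *
p0,r0,q0=cur();r1=R.from_euler("xyz",[180,0,100.5],degrees=True);rows(p0,r0,np.array([510,-260,310.]),r1,q0,mm=44)
```

```text
[7.1, -27.6, 32.5, -0.058, 0.052, 0.087]
[3.0, -29.9, 31.1, -0.058, 0.052, 0.087]
[-1.3, -31.7, 29.3, -0.058, 0.052, 0.087]
[-5.6, -33.0, 27.3, -0.058, 0.052, 0.087]
[-9.8, -33.9, 24.9, -0.058, 0.052, 0.087]
[-14.0, -34.2, 22.3, -0.058, 0.052, 0.087]
[-18.1, -34.0, 19.5, -0.058, 0.052, 0.087]
[-21.9, -33.4, 16.5, -0.058, 0.052, 0.087]
[-25.6, -32.2, 13.4, -0.058, 0.052, 0.087]
[-28.9, -30.5, 10.1, -0.058, 0.052, 0.087]
[-31.9, -28.4, 6.8, -0.058, 0.052, 0.087]
[-34.5, -25.8, 3.5, -0.058, 0.052, 0.087]
[-36.7, -22.8, 0.3, -0.058, 0.052, 0.087]
[-38.5, -19.5, -2.9, -0.058, 0.052, 0.087]
[-39.8, -15.8, -6.0, -0.058, 0.052, 0.087]
q [-32.   2.  83.  -0.  95. -43.] max step deg 10.9
```

Request:
apply_moves --pt "7.1 -27.6 32.5 -0.058 0.052 0.087 0.57" --pt "3 -29.9 31.1 -0.058 0.052 0.087 0.57" --pt "-1.3 -31.7 29.3 -0.058 0.052 0.087 0.57" --pt "-5.6 -33 27.3 -0.058 0.052 0.087 0.57" --pt "-9.8 -33.9 24.9 -0.058 0.052 0.087 0.57" --pt "-14 -34.2 22.3 -0.058 0.052 0.087 0.57" --pt "-18.1 -34 19.5 -0.058 0.052 0.087 0.57" --pt "-21.9 -33.4 16.5 -0.058 0.052 0.087 0.57" --pt "-25.6 -32.2 13.4 -0.058 0.052 0.087 0.57" --pt "-28.9 -30.5 10.1 -0.058 0.052 0.087 0.57" --pt "-31.9 -28.4 6.8 -0.058 0.052 0.087 0.57" --pt "-34.5 -25.8 3.5 -0.058 0.052 0.087 0.57" --pt "-36.7 -22.8 0.3 -0.058 0.052 0.087 0.57" --pt "-38.5 -19.5 -2.9 -0.058 0.052 0.087 0.57" --pt "-39.8 -15.8 -6 -0.058 0.052 0.087 0.57" --pt "0 0 0 0 0 0 0.57"

```text
time: 12.3
tool_pos: [506.8, -263.9, 309.7]
tcp_rot: [179.9, 0.2, 99.8]
ft_force: [0.4, 0.9, -0.8]
finger_gap: 37.0
grip_force: 0.0
```

Run:
```python
from h import *
log()
c=optics.get_calibration("wrist");im=optics.snapshot("wrist")[:,:,::-1]
np.savez("w4.npz",K=c["camera_matrix"],T=c["pose"]);cv2.imwrite("pics/w4f.png",im)
cv2.imwrite("pics/w4.png",cv2.resize(im[120:340,240:440],None,fx=2.7,fy=2.7,interpolation=2))
```

```text
{'time': 12.3, 'joint_pos': [-32.62, 1.73, 83.21, -0.06, 94.86, -42.42], 'tool_pos': [506.77, -263.93, 309.71], 'tcp_rot': [179.89, 0.18, 99.8], 'ft_force': [0.37, 0.93, -0.75], 'finger_gap': 36.98, 'grip_force': 0.0}
```

View pics/w4.png

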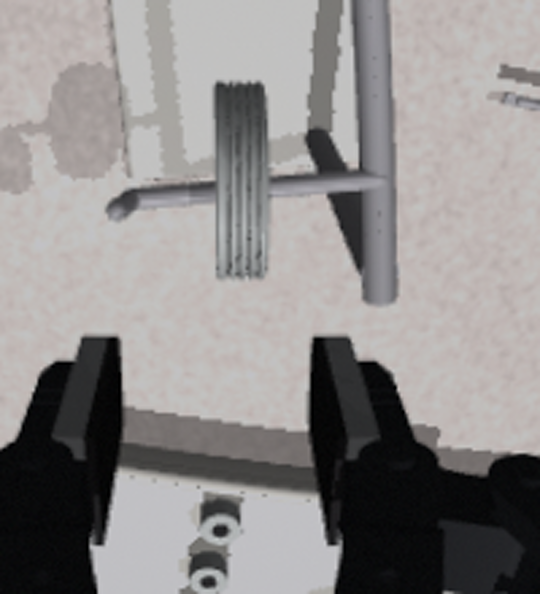

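The crop shows the right ring at (241,180), its ends at v=84 and v=277, and the hook tip at (122,205).

Run:
```python
from h import *
w=np.load("w4.npz");K,T=w["K"],w["T"];c=lambda u,v:(239.5+(u+.5)/2.7,119.5+(v+.5)/2.7)
a=fplane(K,T,c(240,82),187);b=fplane(K,T,c(242,279),187);t=fplane(K,T,c(122,205),210)
print(a.round(1),b.round(1),np.linalg.norm(a-b).round(1),((a+b)/2).round(1),np.degrees(np.arctan2(b[0]-a[0],a[1]-b[1])).round(1),t.round(1))
ctr=(a+b)/2;s=sensors.sense();from scipy.spatial.transform import Rotation as R
print((R.from_euler("xyz",s["tcp_rot"],degrees=True).inv().apply(np.r_[ctr[:2],208]-s["tool_pos"])).round(1))
```

```text
[ 507.8 -228.6  187. ] [ 520.8 -296.7  187. ] 69.3 [ 514.3 -262.7  187. ] 10.9 [ 477.3 -268.5  210. ]
[ -1.8   6.7 101.2]
```

Request:
apply_moves --pt "-0.8 6.7 25 0 0 -0.017 0.62" --pt "0 0 30 0 0 0 0.62" --pt "0 0 22 0 0 0 0.62" --pt "0 0 14 0 0 0 0.62" --pt "0 0 7 0 0 0 0.62" --pt "0 0 3 0 0 0 0.62" --pt "0 0 0 0 0 0 0.72" --pt "0 0 0 0 0 0 0.9" --pt "0 0 0 0 0 0 0.9" --pt "0 0 0 0 0 0 0.9" --pt "0 0 0 0 0 0 0.9"

```text
time: 13.72
tool_pos: [516.1, -260.2, 210.7]
tcp_rot: [179.8, 0.3, 101.2]
ft_force: [-0.5, -0.5, 5.8]
finger_gap: 14.2
grip_force: 52.5
```

Request:
apply_moves --pt "0 0 -5 0 0 0 0.9" --pt "0 0 -5 0 0 0 0.9" --pt "0 0 -4.5 0 0 0 0.9" --pt "0 0 0 0 0 0 0.9"

```text
time: 14.22
tool_pos: [515.9, -259.9, 224.8]
tcp_rot: [179.8, 0.3, 101.2]
ft_force: [-0.4, -0.7, -1.1]
finger_gap: 14.1
grip_force: 51.8
```

Request:
apply_moves --pt "-0.6 -12 0 0 0 0 0.9" --pt "-0.7 -14 0 0 0 0 0.9" --pt "-0.7 -14 0 0 0 0 0.9" --pt "-0.7 -14 0 0 0 0 0.9" --pt "-0.7 -14 0 0 0 0 0.9" --pt "-0.7 -14 0 0 0 0 0.9" --pt "0 0 -20 0 0 0 0.9" --pt "0 0 -30 0 0 0 0.9" --pt "0 0 -40 0 0 0 0.9" --pt "0 0 0 0 0 0 0.9"

```text
time: 15.48
tool_pos: [437.6, -280.6, 320.1]
tcp_rot: [179.5, 0.6, 101.2]
ft_force: [-0.0, 0.2, -0.7]
finger_gap: 14.5
grip_force: 51.8
```

Run:
```python
from plan import *
log()
p0,r0,q0=cur();pf,rf=place((500.7,284.5),az=-86.2,off=23.7);mid=np.array([430,60,310.]);rm=r0*R.from_rotvec((r0.inv()*rf).as_rotvec()*.6)
print(pf);q=rows(p0,r0,mid,rm,q0,mm=40);q=rows(mid,rm,pf+[0,0,70],rf,q,mm=45)
```

```text
{'time': 15.48, 'joint_pos': [-38.3, -6.94, 90.55, -0.02, 95.59, -49.54], 'tool_pos': [437.61, -280.58, 320.1], 'tcp_rot': [179.5, 0.63, 101.23], 'ft_force': [-0.04, 0.17, -0.7], 'finger_gap': 14.48, 'grip_force': 51.79}
[499.59813955 301.08930547  38.18261835]
[37.3, 6.5, 0.8, 0.059, -0.051, -0.086]
[36.6, 9.7, -1.6, 0.059, -0.051, -0.086]
[35.5, 12.7, -4.1, 0.059, -0.051, -0.086]
[34.0, 15.3, -6.6, 0.059, -0.051, -0.086]
[32.1, 17.7, -9.3, 0.059, -0.051, -0.086]
[30.0, 19.8, -12.0, 0.059, -0.051, -0.086]
[27.5, 21.5, -14.6, 0.059, -0.051, -0.086]
[24.8, 22.8, -17.3, 0.059, -0.051, -0.086]
[21.8, 23.8, -19.8, 0.059, -0.051, -0.086]
q [ 25.   2.  92. -32. 111. -37.] max step deg 7.6
[11.8, 38.5, -0.3, 0.044, -0.038, -0.065]
[9.2, 39.1, -2.4, 0.044, -0.038, -0.065]
[6.5, 39.5, -4.5, 0.044, -0.038, -0.065]
[3.8, 39.6, -6.4, 0.044, -0.038, -0.065]
[0.9, 39.4, -8.2, 0.044, -0.038, -0.065]
[-2.0, 39.0, -9.9, 0.044, -0.038, -0.065]
[-4.9, 38.3, -11.5, 0.044, -0.038, -0.065]
[-7.8, 37.3, -12.9, 0.044, -0.038, -0.065]
q [ 49.  52.  59. -43. 114. -46.] max step deg 6.9
```

Request:
apply_moves --pt "37.3 6.5 0.8 0.059 -0.051 -0.086 0.9" --pt "36.6 9.7 -1.6 0.059 -0.051 -0.086 0.9" --pt "35.5 12.7 -4.1 0.059 -0.051 -0.086 0.9" --pt "34 15.3 -6.6 0.059 -0.051 -0.086 0.9" --pt "32.1 17.7 -9.3 0.059 -0.051 -0.086 0.9" --pt "30 19.8 -12 0.059 -0.051 -0.086 0.9" --pt "27.5 21.5 -14.6 0.059 -0.051 -0.086 0.9" --pt "24.8 22.8 -17.3 0.059 -0.051 -0.086 0.9" --pt "21.8 23.8 -19.8 0.059 -0.051 -0.086 0.9" --pt "11.8 38.5 -0.3 0.044 -0.038 -0.065 0.9" --pt "9.2 39.1 -2.4 0.044 -0.038 -0.065 0.9" --pt "6.5 39.5 -4.5 0.044 -0.038 -0.065 0.9" --pt "3.8 39.6 -6.4 0.044 -0.038 -0.065 0.9" --pt "0.9 39.4 -8.2 0.044 -0.038 -0.065 0.9" --pt "-2 39 -9.9 0.044 -0.038 -0.065 0.9" --pt "-4.9 38.3 -11.5 0.044 -0.038 -0.065 0.9" --pt "-7.8 37.3 -12.9 0.044 -0.038 -0.065 0.9" --pt "0 0 0 0 0 0 0.9"

```text
time: 17.73
tool_pos: [494.9, 302.8, 96.8]
tcp_rot: [-117.8, -0.9, -176.1]
ft_force: [-0.5, -0.5, -2.4]
finger_gap: 14.2
grip_force: 51.8
```

Run:
```python
from plan import *
log()
p0,r0,q0=cur();pf,rf=place((500.7,284.5),az=-86.2,off=23.7)
rows(p0,r0,pf+[0,0,7],rf,q0,mm=25)
```

```text
{'time': 17.73, 'joint_pos': [48.98, 53.59, 59.12, -42.6, 113.78, -45.9], 'tool_pos': [494.94, 302.75, 96.83], 'tcp_rot': [-117.77, -0.91, -176.12], 'ft_force': [-0.54, -0.53, -2.4], 'finger_gap': 14.24, 'grip_force': 51.78}
[-1.8, 14.9, 8.6, -0.001, -0.002, 0.005]
[-1.7, 14.9, 8.6, -0.001, -0.002, 0.005]
[-1.6, 14.9, 8.6, -0.001, -0.002, 0.005]
q [ 49.  58.  58. -42. 111. -43.] max step deg 1.5
```

Request:
apply_moves --pt "-1.8 14.9 8.6 -0.001 -0.002 0.005 0.9" --pt "-1.7 14.9 8.6 -0.001 -0.002 0.005 0.9" --pt "-1.6 14.9 8.6 -0.001 -0.002 0.005 0.9" --pt "0 1.8 0.9 0 0 0 0.9" --pt "0 1.8 0.9 0 0 0 0.9" --pt "0 0 0 0 0 0 0.9"

```text
time: 18.48
tool_pos: [502.8, 301.4, 48.0]
tcp_rot: [-118.3, 0.5, -176.4]
ft_force: [-0.1, 0.3, -1.2]
finger_gap: 14.6
grip_force: 51.8
```

Request:
apply_moves --pt "1.5 2.7 1.4 0 0 0 0.9" --pt "1.5 1.8 0.9 0 0 0 0.9" --pt "0 1.8 0.9 0 0 0 0.9" --pt "0 0 0 0 0 0 0.9"

```text
time: 18.98
tool_pos: [499.5, 301.1, 40.1]
tcp_rot: [-118.3, 0.5, -176.4]
ft_force: [0.5, 0.4, -2.0]
finger_gap: 14.2
grip_force: 51.8
```

Request:
apply_moves --pt "0 1.3 0.7 0 0 0 0.9" --pt "0 1.1 0.6 0 0 0 0.9" --pt "0 0 0 0 0 0 0.9"

```text
time: 19.35
tool_pos: [499.6, 301.1, 37.5]
tcp_rot: [-118.3, 0.5, -176.4]
ft_force: [0.7, -0.4, -0.7]
finger_gap: 14.0
grip_force: 51.8
```

Request:
apply_moves --pt "0 1.1 0.6 0 0 0 0.9" --pt "0 0 0 0 0 0 0.9"

```text
time: 19.6
tool_pos: [499.6, 301.1, 36.3]
tcp_rot: [-118.3, 0.5, -176.4]
ft_force: [-0.4, 0.2, -1.7]
finger_gap: 14.4
grip_force: 51.8
```

Request:
apply_moves --pt "0 1.1 0.6 0 0 0 0.9" --pt "0 0.7 0.4 0 0 0 0.9" --pt "0 0 0 0 0 0 0.9"

```text
time: 19.98
tool_pos: [499.8, 301.4, 35.2]
tcp_rot: [-118.3, 0.5, -176.4]
ft_force: [-0.1, 1.8, 5.2]
finger_gap: 14.1
grip_force: 52.6
```

Contact (about 6 N). I release as before and retreat.

Request:
apply_moves --pt "0 -1 0 0 0 0 0.79" --pt "0 -1 0 0 0 0 0.76" --pt "0 0 0 0 0 0 0.76" --pt "0 0 -35 0 0 0 0.76" --pt "0 -10 -50 0 0 0 0.76" --pt "0 -40 -20 0 0 0 0.76" --pt "0 -40 -20 0 0 0 0.6" --pt "0 0 0 0 0 0 0.57"

```text
time: 20.98
tool_pos: [495.6, 368.9, 179.5]
tcp_rot: [-118.6, 0.8, -176.4]
ft_force: [-0.1, 0.1, 0.2]
finger_gap: 36.7
grip_force: 0.0
```

Run:
```python
from plan import *
log()
c=optics.get_calibration("wrist");im=optics.snapshot("wrist")[:,:,::-1];t=optics.snapshot("top")[:,:,::-1];s=optics.snapshot("scene")[:,:,::-1]
f=lambda a,w,h:cv2.resize(a,(w,h),interpolation=2)
cv2.imwrite("pics/f.png",np.vstack([np.hstack([f(im[30:330],400,188),f(t[180:260,200:307],400,300)[:188] if 0 else f(t[180:260,200:307],251,188),np.zeros((188,149,3),np.uint8)]),f(s[220:310,340:490],650,390) if 0 else np.hstack([f(s[220:310,345:485],607,390),np.zeros((390,193,3),np.uint8)])]))
K=np.array(c["camera_matrix"]);T=np.array(c["pose"]);hsv=cv2.cvtColor(np.ascontiguousarray(im),cv2.COLOR_BGR2HSV)
m=((hsv[:,:,1]<60)&(hsv[:,:,2]>70)).astype(np.uint8);n,l,st,ce=cv2.connectedComponentsWithStats(m)
for i in range(1,n):
    x,y,ww,h,a=st[i]
    if 300<a<6000:
        q,_=cv2.findContours((l==i).astype(np.uint8),0,1);q=max(q,key=len)[:,0]
        W=np.array([fplane(K,T,u,20.5)[:2] for u in q],np.float32);e=cv2.fitEllipse(cv2.convexHull(W));print(st[i],np.round(e[0],1),np.round(e[1],1),round(e[2]))
```

```text
{'time': 20.98, 'joint_pos': [51.98, 55.54, 46.18, -44.35, 122.76, -50.27], 'tool_pos': [495.59, 368.88, 179.47], 'tcp_rot': [-118.61, 0.84, -176.43], 'ft_force': [-0.11, 0.08, 0.21], 'finger_gap': 36.66, 'grip_force': 0.0}
[ 26 104 137  33 960] [-4680.6 69602. ] [  1918. 186335.] 4
[ 324  131   28   47 1129] [510.6 129.2] [69.8 83.5] 28
[ 354  137   38   55 1718] [505.1 208.1] [68.6 80.4] 26
[ 398  145   51   66 2719] [496.8 289.8] [67.2 75.6] 34
[325 186  26  44 993] [591.3 136. ] [69.4 86.7] 34
[ 353  200   36   90 1833] [617.3 212.3] [ 82.7 143.5] 84
[ 393  218   47   60 2155] [575.8 294.8] [66.3 77.7] 48
[389 268  34  29 385] [630.7 289.1] [23.3 63.3] 6Traceback (most recent call last):
  File "<stdin>", line 12, in <module>
cv2.error: OpenCV(4.12.0) /io/opencv/modules/imgproc/src/shapedescr.cpp:361: error: (-201:Incorrect size of input array) There should be at least 5 points to fit the ellipse in function 'fitEllipseNoDirect'
```

View pics/f.png

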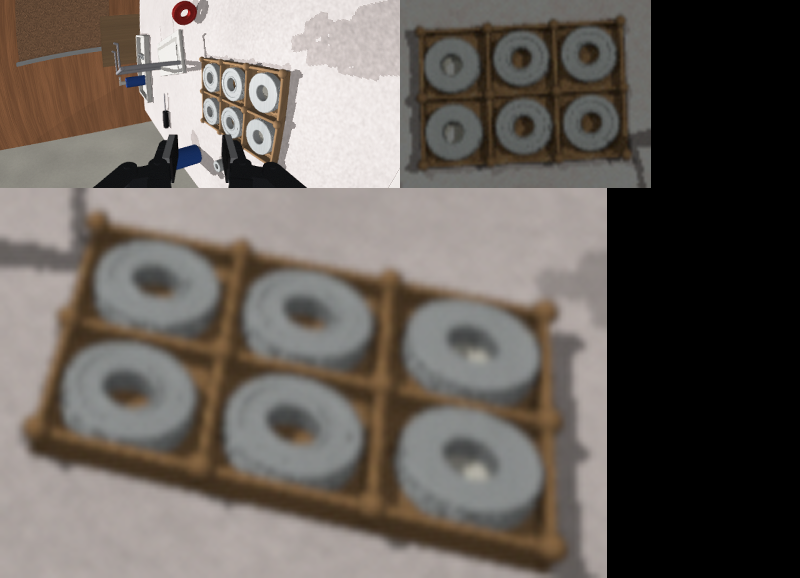

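Both pockets are now filled. In the scene crop the placed rings are at (472,345) and (470,467), and they look like the packed ones. One numeric check on flatness against the packed rings follows.

Run:
```python
from h import *
from scipy.spatial.transform import Rotation as R
ims={n:np.ascontiguousarray(optics.snapshot(n)[:,:,::-1]) for n in("scene","top")}
M={}
for n,im in ims.items():
    h=cv2.cvtColor(cv2.resize(im,None,fx=4,fy=4,interpolation=2),cv2.COLOR_BGR2HSV);M[n]=((h[:,:,1]<75)&(h[:,:,2]>45)).astype(np.uint8)
a=np.linspace(0,2*np.pi,60);cyl=np.vstack([np.c_[33*np.cos(a),33*np.sin(a),0*a+z] for z in(-8,8)])
def hull(n,p):
    P=R.from_rotvec([p[3],p[4],0]).apply(cyl)+p[:3];return cv2.convexHull(((proj(n,P)+.5)*4-.5).astype(np.float32))
from scipy.optimize import minimize
for nm,c in dict(far=(579,290),near=(499,286),packed=(506,205),packed2=(587,211)).items():
    obs={}
    for n in ims:
        base=hull(n,[*c,12.5,0,0]);k=np.zeros_like(M[n]);cv2.fillConvexPoly(k,base.astype(int),1);k=cv2.dilate(k,np.ones((13,13)))
        cc,_=cv2.findContours(M[n]*k,0,2);obs[n]=cv2.convexHull(max(cc,key=cv2.contourArea))
    def cost(p):
        J=0
        for n in ims:
            H=hull(n,p);A=cv2.contourArea(H);B=cv2.contourArea(obs[n]);I,_=cv2.intersectConvexConvex(H,obs[n].astype(np.float32));J+=1-I/(A+B-I)
        return J
    s=minimize(cost,[*c,12.5,0,0],method="Nelder-Mead",options=dict(initial_simplex=np.array([[*c,12.5,0,0]]*6)+np.vstack([np.zeros(5),np.diag([4,4,5,.15,.15])]),maxiter=400))
    print(nm,s.x[:3].round(1),np.degrees(s.x[3:]).round(1),round(s.fun,3))
```

```text
far [578.4 291.   11.7] [ 2.5 -1.5] 0.096
near [498.2 283.8  15. ] [5.  6.8] 0.112
packed [507.4 201.5  13.3] [ 2.4 -3.2] 0.121
packed2 [588.4 208.   12.8] [ 3.1 -3.2] 0.126
```

Run:
```python
from h import *
im=optics.snapshot("wrist")[:,:,::-1];old=cv2.imread("pics/w3f.png")
f=lambda a:cv2.resize(a,None,fx=4.4,fy=4.4,interpolation=2)
cv2.imwrite("pics/g.png",np.hstack([f(im[120:250,380:470]),f(old[120:250,380:470])]))
```

```text
(no output)
```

View pics/g.png

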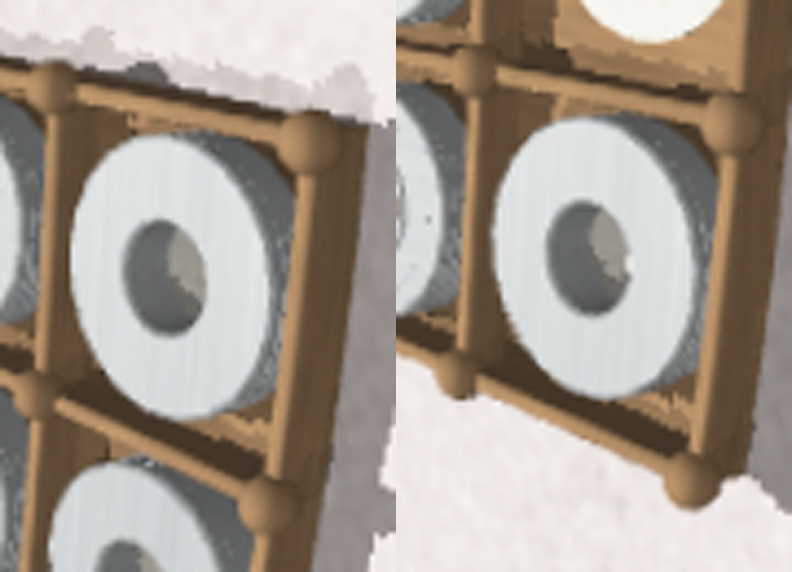

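Both rings lie flat inside their pockets, within all four walls: the near one at (170,275) in the left view, the far one at (595,255) in the right. The gripper is clear, so I hand in.

```bash
python3 -c "
from bench import r
print(r.hand_in())"
```

```text
the job is handed in; nothing more can be done
None
```

Both hanging lock rings are off their hooks and look flat in the two empty tray pockets, one each. I touched nothing else, and the job was handed in at about 21 s, with no result shown.

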